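# Put the drilling kit back in its fitted tray

## Robot

A 6-joint arm with a two-finger parallel gripper is mounted at the origin on a cart in front of the work surface, level with it; the furniture and walls round the work are solid. World frame = base frame: x ahead of the robot, y to its left, z up, the work surface at z = 0. Lengths are in m, angles in rad, forces in N, time in s.
With the tool pointing down it reaches from about 0.3 to 0.775 m from the base axis. Payload 14.6 kg.
Tool frame: the origin (TCP) lies between the finger pads; the fingertips stand 19 mm ahead of it and the grasp point (between the pads) is the TCP; z points along the fingers, y is the line along which they close (so a half turn about z gives the same grasp; the last joint's range is limited). The gripper opens to 85 mm and grips with 20 to 120 N. Pads are 22 mm wide; open, the fingers measure 114 mm over their backs; the gripper's body (76 mm by 85 mm) begins 54 mm behind the grasp point. The pads swing forward as they close: fully open they stand 13 mm farther back than shut.
Start: joints at [-0.067, 0.3, 1.521, -0, 1.321, -0.067], TCP at [0.55, -0, 0.25] pointing down, gripper open.
Joint ranges: [-3.03, 3.03], [-0.79, 2.21], [0.23, 2.52], [-1.04, 4.18], [0, 3.07], [-2.55, 2.55]. Speed limits (rad/s): [2.22, 2.22, 2.57, 3.14, 3.14, 3.14].

## Interface

Orientations are given as a unit quaternion [x, y, z, w].
In Python, from cell import env gives the robot as it stands.
- The arm moves only by the shell command python3 -m creep 'ROWS' [FORCE]. ROWS is JSON, a list of rows, each an object of numbers: "rx", "ry", "rz": the turn, a rotation vector about the tool's x, y, z in degrees; "dx", "dy", "dz": the shift along the tool's x, y, z in mm; "gripper": the closure, from 0 (fully open) to 1 (shut). A call has 1 to 12 rows; each row shifts and turns the commanded pose from where the row before left it, along the tool's axes as they then stand; what a row does not reach is not made up. A row lasts 1/12 s, in which the tool goes at most 41.7 mm and 7.16 degrees, less where a joint would pass 70% of its speed; a pose out of reach is approached as far as the arm can. A call with a gripper value outside its range is refused whole. The fingers move at their own pace and stop on an object; FORCE is the grip in N (left out, the last holds). Time passes only in rows, so rows that do not move let the fingers close. It gives the time, the measured TCP pose, the force, the opening and the grip force at its end, in the units of the state.
- env.read_state(): the state, without advancing time (a new reading comes with each control period).
- env.snapshot(name): name is "scene" or "side" or "wrist"; returns (picture, depth): 480x640x3 uint8, red, green, blue; 480x640 float32, m along the optical axis (not along the pixel's ray), 0 where there is no reading.
- env.camera_params(name): a dict with "fx", "fy", "cx", "cy" (pixels), "eye" and "orientation" of the camera in the world. Camera axes: x right, y down, z forward; pixel columns grow to the right and rows downward; lengths in m; the calibration is good to about 2 mm. A picture is of the moment at which its call begins: read the wrist's pose just before it. camera_params takes no time and is no camera call; for the wrist camera it gives the pose at the moment of the call.
- env.hand_in(): hands the job in; it is judged then, once.
The state is a dict: "clock": time; "joints": joint angles; "dq": joint speeds; "joint_efforts": joint torques, N m; "position": TCP position; "tcp_rot": TCP orientation; "contact_force": force on the tool from outside, world axes, zero at the start; "torque": the same for the moment, N m; "opening": opening from 0.0 (shut) to 1.0 (fully open); "grip_force": force on a finger pad.
Only numpy, scipy, OpenCV 4.12 (cv2) and the standard library are available. Lean on these libraries where they do the work, as an engineer would, in place of code of your own. Each camera call takes 0.05 s, during which the arm holds its last target. There are 200 camera calls.

## Task

Pack the drilling kit into its tray: put the loose dark hardwood block, the cream wax tin, the brass bush and the bolt each into the pocket cut for it (wide rectangle, large round, small round, narrow slot), seated on the pocket's floor, the tin and the bush upright. Leave the pale offcut and the steel bush lying where they are.

Things in the scene. Friction and masses are not known exactly. Their poses are not given: they have to be found in the camera images.
- dark_block: dark reddish-brown hardwood block, 50 (its x) x 75 (its y) x 32 mm high, lying loose and flat on the bench (not the thin board clamped in the drilling jig), about 80 g. Origin: centre of its underside; z up.
- wax_tin_kit: cream-yellow plain round tin of wax, 56 mm diameter, 55 mm high, upright, loose, about 160 g. Origin: centre of its underside; z up.
- brass_bush: golden brass drill bush with a hole in the top, upright, loose, about 150 g: lower part 36 mm diameter to 16 mm high, collar 44 mm diameter from 18 to 32 mm high (grip it by the collar). Origin: centre of its underside; z up.
- hex_bolt: grey steel hexagon bolt with its nut, lying flat, loose, about 85 g: 78 mm long along its y, head and nut 22 mm wide (its x) and 19 mm high, the bare 12 mm shank between them runs from y = -19 to +31 mm, its middle 10 mm high. Origin: point of the bench under its middle (bolt's underside); z up.
- block_insert: Rectangular-pocket insert of the kit tray: grey plate 86 (its x) x 108 (its y) x 14 mm with an orange-floored pocket in its middle. Fixed. Origin: centre of its underside, under the pocket's centre; z up. Pocket floor 6 mm, rim 14 mm above the origin. Pocket 66 (x) x 91 mm (y): the wide rectangle, for the dark hardwood block. The four inserts lie two by two, in any order, all facing one way.
- tin_insert: Large-round-pocket insert of the kit tray: grey plate 86 (its x) x 108 (its y) x 14 mm with an orange-floored pocket in its middle. Fixed. Origin: centre of its underside, under the pocket's centre; z up. Pocket floor 6 mm, rim 14 mm above the origin. Pocket 72 mm diameter, for the wax tin. Inserts are 88 mm apart along x and 110 mm along y.
- bush_insert: Small-round-pocket insert of the kit tray: grey plate 86 (its x) x 108 (its y) x 14 mm with an orange-floored pocket in its middle. Fixed. Origin: centre of its underside, under the pocket's centre; z up. Pocket floor 6 mm, rim 14 mm above the origin. Pocket 52 mm diameter, for the brass bush. All inserts lie in one low fixed plywood tray, walls 22 mm above the bench.
- bolt_insert: Narrow-slot insert of the kit tray: grey plate 86 (its x) x 108 (its y) x 14 mm with an orange-floored pocket in its middle. Fixed. Origin: centre of its underside, under the pocket's centre; z up. Pocket floor 6 mm, rim 14 mm above the origin. Pocket 40 (x) x 94 mm (y): the narrow slot, for the bolt. The inserts' undersides are 8 mm above the bench.
- pale_offcut: pale pine offcut, 45 (x) x 90 (y) x 22 mm high, loose; a look-alike that does not belong to the kit. Origin: centre of its underside.
- steel_bush: silver-grey steel bush, same shape and size as the brass one, loose; a look-alike that does not belong to the kit. Origin: centre of its underside.
Not all that is in view belongs to the job. Of the things that look like the wax_tin_kit, the larger one is meant.

How it is judged:
At the end, for the whole second after the job is handed in: Dark block, wax tin, brass bush and bolt each lie on the floor of their own pocket (13 to 14 mm off the insert's centre at most, bolt 20), not on its rim; block, tin and bush upright, bolt along its slot; all released, at rest; pale offcut and steel bush within 20 mm of their start (horizontal distance between dark_block and block_insert below 0.014 m and z of dark_block in the frame of block_insert between 0.002 and 0.0095 m and linear speed of each of dark_block, wax_tin_kit, brass_bush, hex_bolt below 0.02 m/s and angle between each of dark_block, wax_tin_kit, brass_bush's own z axis and vertical below 0.12 rad and horizontal distance between wax_tin_kit and tin_insert below 0.013 m and z of wax_tin_kit in the frame of tin_insert between 0.002 and 0.0095 m and horizontal distance between brass_bush and bush_insert below 0.013 m and z of brass_bush in the frame of bush_insert between 0.002 and 0.0095 m and horizontal distance between hex_bolt and bolt_insert below 0.02 m and z of hex_bolt in the frame of bolt_insert between 0.002 and 0.0125 m and angle between the y axis of hex_bolt and the y axis of bolt_insert, either way round below 0.35 rad and distance of each of pale_offcut, steel_bush from where it was at the start of the episode below 0.02 m); the robot touches nothing.
It fails at once if the pale offcut is moved or picked up (distance of pale_offcut from where it was at the start of the episode above 0.02 m).
It fails at once if the steel bush is moved or picked up (distance of steel_bush from where it was at the start of the episode above 0.02 m).
It also fails if it takes over 107 s, if anything falls off the work surface, if the arm or the gripper's body presses on something with over 40 N, if the wrist force passes 120 N, or if a joint passes its speed limit or range.

## Working session

There is one attempt and no reset: what is moved stays moved. The work goes in short steps, Python scripts to look and compute and a shell command to move; the robot and the scene stay as the last step left them, time stands still between calls to the robot, and variables do not carry over. Pictures are saved under pics/ and viewed, at most 14 in all, crops included, and the job is handed in when it is done.

```bash
ls; mkdir -p pics
python3 - <<'E'
from cell import env
import cv2
s=env.read_state();print(s['clock'],s['position'],s['tcp_rot'],s['opening'])
for n in ['scene','side']:
    p,d=env.snapshot(n);cv2.imwrite(f'pics/{n}0.png',p[:,:,::-1]);print(n,env.camera_params(n))
    import numpy as np;np.save(f'pics/{n}0.npy',d)
print(env.camera_params('wrist'))
E
```

```text
pics
0.0 [ 5.49783294e-01 -1.19138558e-05  2.49674998e-01] [ 7.07129960e-01  7.07083335e-01 -4.05567360e-04 -4.61033329e-04] 1.0007316331785483
scene {'fx': 439.0286000071234, 'fy': 439.0286000071234, 'cx': 320.40161469450896, 'cy': 241.03783479197085, 'eye': array([0.05572919, 0.70165491, 0.49934299]), 'orientation': array([-0.26817194,  0.81732368, -0.47986695,  0.172608  ])}
side {'fx': 451.9787119209075, 'fy': 451.9787119209075, 'cx': 319.0517532859474, 'cy': 235.6107937309956, 'eye': array([0.61186196, 0.9741874 , 0.61970584]), 'orientation': array([ 0.04661771,  0.87772542, -0.47671871, -0.01281172])}
{'fx': 378.1631138528259, 'fy': 378.1631138528259, 'cx': 313.71943400396395, 'cy': 241.32706461520638, 'eye': array([0.54835273, 0.06994568, 0.37372788]), 'orientation': array([ 9.90417645e-01,  3.82678280e-05, -8.59576534e-04,  1.38101946e-01])}
```

View pics/scene0.png

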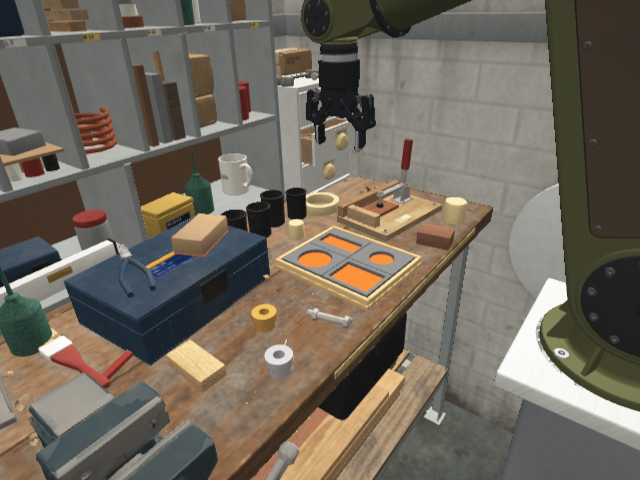

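View pics/side0.png

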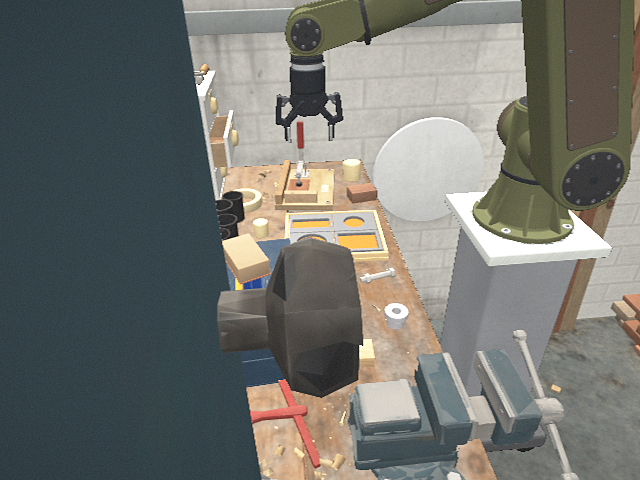

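The scene view shows these candidates:
- **Dark block:** loose block at (436,236). Not it: the jig board at (385,208) and the block on the toolbox at (200,235).
- **Tin:** large one at (455,211). Not it: the small one at (296,229) and the tape ring at (322,203).
- **Brass bush:** (264,318). The steel bush is at (279,360).
- **Bolt:** (329,317). Another one may be below the bench at (285,460).
- **Pale offcut:** (195,363).

The tray is around (350,263). I choose 436,236 / 455,211 / 264,318 / 329,317.

```bash
cat > h.py <<'E'
from cell import env
import cv2, numpy as np
from scipy.spatial.transform import Rotation as R
def world(d,c):
    """all pixels with depth -> world points (480,640,3)"""
    v,u=np.mgrid[:480,:640]
    p=np.dstack([(u-c['cx'])/c['fx']*d,(v-c['cy'])/c['fy']*d,d])
    return p@R.from_quat(c['orientation']).as_matrix().T+c['eye']
def ray(u,v,c,z):
    r=R.from_quat(c['orientation']).as_matrix()@[(u-c['cx'])/c['fx'],(v-c['cy'])/c['fy'],1]
    return c['eye']+r*(z-c['eye'][2])/r[2]
def top(W,d,seed,lo,hi,rad):
    """points near seed xy with height in the band: minAreaRect in mm"""
    m=(d>0)&(W[...,2]>lo)&(W[...,2]<hi)&(np.hypot(W[...,0]-seed[0],W[...,1]-seed[1])<rad)
    q=W[m]
    return q,cv2.minAreaRect((q[:,:2]*1000).astype(np.float32))
E
python3 - <<'E'
from h import *
p=cv2.imread('pics/scene0.png');d=np.load('pics/scene0.npy');c=env.camera_params('scene');W=world(d,c)
for n,(u,v),lo,hi,rad in [('block',(436,230),.026,.05,.07),('tin',(455,203),.048,.07,.05),('small',(296,222),.02,.07,.04),('brass',(264,309),.026,.045,.04),('steel',(279,351),.026,.045,.04),('bolt',(329,317),.008,.03,.06),('pale',(195,358),.016,.03,.08)]:
    s=W[v,u];q,r=top(W,d,s,lo,hi,rad);print(n,s.round(3),len(q),np.round(q[:,2].max(),3),[np.round(x,1) for x in r])
hsv=cv2.cvtColor(p,cv2.COLOR_BGR2HSV)
m=cv2.inRange(hsv,(5,200,180),(18,255,255));m[:225]=0;m[300:]=0
for k in cv2.findContours(m,0,2)[0]:
    if cv2.contourArea(k)<80: continue
    x,y,w,h=cv2.boundingRect(k)
    mm=np.zeros_like(m);cv2.drawContours(mm,[k],-1,255,-1)
    q=W[(mm>0)&(d>0)];print('pocket',(x+w//2,y+h//2),q[:,2].mean().round(4),[np.round(t,1) for t in cv2.minAreaRect((q[:,:2]*1000).astype(np.float32))])
cv2.imwrite('pics/crop.png',cv2.resize(p[170:400,160:480],(800,575),interpolation=cv2.INTER_CUBIC))
E
```

```text
block [ 0.395 -0.165  0.032] 407 0.034 [array([ 393.9, -161.7]), array([76.2, 53.9]), np.float64(11.7)]
tin [ 0.401 -0.286  0.053] 203 0.057 [array([ 402.7, -293. ]), array([53.1, 53.8]), np.float64(62.4)]
small [ 0.679 -0.005  0.038] 184 0.039 [array([678.3,  -1.7]), array([37.6, 36.6]), np.float64(29.5)]
brass [0.515 0.278 0.03 ] 350 0.034 [array([507.6, 287. ]), array([43.1, 44. ]), np.float64(35.1)]
steel [0.423 0.341 0.031] 490 0.034 [array([417.3, 349.5]), array([42.6, 44.2]), np.float64(56.7)]
bolt [0.423 0.213 0.013] 324 0.021 [array([425.9, 214.4]), array([79.2, 21.8]), np.float64(14.9)]
pale [0.526 0.421 0.021] 1698 0.03 [array([534.7, 420.5]), array([120.5,  84.8]), np.float64(1.1)]
```

View pics/crop.png

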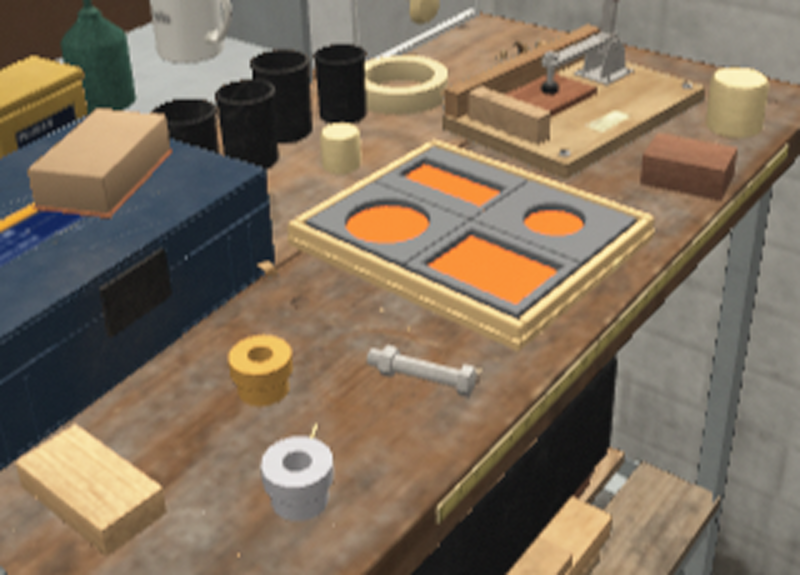

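The crop confirms the choices: brown block (690,165), big tin (737,100), brass bush (260,367), bolt (423,368). The pockets are slot (455,185), large round (388,222), small round (554,222) and wide rectangle (492,268). The pocket mask found nothing, so I'll fix it.

Run:
```python
from h import *
p=cv2.imread('pics/scene0.png');d=np.load('pics/scene0.npy');c=env.camera_params('scene');W=world(d,c)
hsv=cv2.cvtColor(p,cv2.COLOR_BGR2HSV);print(hsv[260,315],hsv[280,355])
m=cv2.inRange(hsv,(5,180,150),(25,255,255));m[:225]=0;m[300:]=0
for k in cv2.findContours(m,cv2.RETR_EXTERNAL,cv2.CHAIN_APPROX_NONE)[0]:
    if cv2.contourArea(k)<80: continue
    x,y,w,h=cv2.boundingRect(k)
    # floor visible outline; use rim: gray plate hole by height instead of floor
    q=np.array([ray(a,b,c,.014) for a,b in k[:,0]])
    print('pocket',(x+w//2,y+h//2),[np.round(t,1) for t in cv2.minAreaRect((q[:,:2]*1000).astype(np.float32))])
# tray outer: points 20-25mm high near the tray (walls) 
t=(W[...,2]>.0165)&(W[...,2]<.027)&(d>0)&(abs(W[...,0]-.50)<.15)&(W[...,1]<.19)&(W[...,1]>-.12)
v,u=np.mgrid[:480,:640];t&=(u>270)&(u<425)&(v>222)&(v<305)
q=W[t];print(len(q),[np.round(t,1) for t in cv2.minAreaRect((q[:,:2]*1000).astype(np.float32))],np.percentile(q[:,2],[5,50,95]))
```

```text
[ 14 196 250] [ 14 196 250]
pocket (357, 278) [array([452.6,  79.3]), array([55.5, 84.5]), np.float64(87.3)]
pocket (381, 259) [array([447.9,  -9.9]), array([46.8, 29. ]), np.float64(34.8)]
pocket (315, 259) [array([563.8,  72.7]), array([67. , 49.9]), np.float64(34.9)]
pocket (341, 244) [array([559. , -15.9]), array([27.6, 84.9]), np.float64(87.0)]
4347 [array([498.5,  11.3]), array([259.7, 241.1]), np.float64(86.9)] [0.01755616 0.02139366 0.02304234]
```

```bash
cat > w.py <<'E'
import sys
from h import *
n=sys.argv[1];c=env.camera_params('wrist');s=env.read_state();p,d=env.snapshot('wrist')
cv2.imwrite(f'pics/{n}.png',p[:,:,::-1]);np.save(f'pics/{n}.npy',d)
np.save(f'pics/{n}_c.npy',c,allow_pickle=True)
W=world(d,c);hsv=cv2.cvtColor(p,cv2.COLOR_RGB2HSV)
print(s['clock'],s['position'].round(4))
m=cv2.inRange(hsv,(5,180,150),(25,255,255))
for k in cv2.findContours(m,cv2.RETR_EXTERNAL,cv2.CHAIN_APPROX_NONE)[0]:
    if cv2.contourArea(k)<300: continue
    x,y,w,h=cv2.boundingRect(k);q=np.array([ray(a,b,c,.014) for a,b in k[:,0]])
    print('orange',(x,y,w,h),[np.round(t,1) for t in cv2.minAreaRect((q[:,:2]*1000).astype(np.float32))])
E
python3 w.py w0
```

```text
0.1 [0.5498 0.     0.2498]
orange (270, 196, 99, 44) [array([552.4,  -8.9]), array([38.3, 93.8]), np.float64(87.0)]
orange (179, 186, 51, 52) [array([441.4,  -2.9]), array([50.2, 48.4]), np.float64(86.5)]
orange (285, 81, 79, 82) [array([557.1,  79.7]), array([70.1, 71. ]), np.float64(90.0)]
orange (150, 74, 102, 82) [array([446.4,  85.5]), array([65.6, 89.6]), np.float64(87.0)]
```

View pics/w0.png

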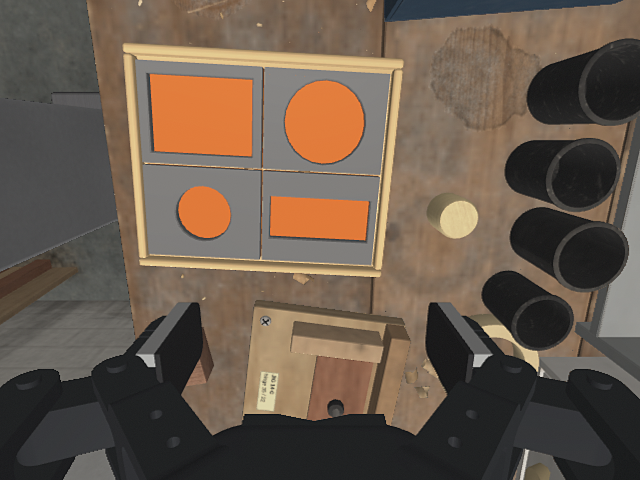

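The wrist view shows all four pockets clearly: rectangle (201,115), large round (325,122), small round (204,212), slot (320,218). The small tin is at (459,215), the jig at (330,360), and part of the dark block shows at (200,360) behind the finger. Block first: move to a hover.

```bash
python3 -m creep '[{"dx":-27,"dy":-26,"dz":12},{"dx":-27,"dy":-26,"dz":12},{"dx":-27,"dy":-26,"dz":12},{"dx":-27,"dy":-26,"dz":12},{"dx":-27,"dy":-26,"dz":12},{"dx":-27,"dy":-26,"dz":12}]' 60
python3 -m creep '[{"rz":7.1},{"rz":7.1},{"rz":7.1},{"rz":7.1},{"rz":7.1},{"rz":7.1},{"rz":7.1},{"rz":7.1},{"rz":7.1},{"rz":7.1},{"rz":7.1},{}]'
cat > t.py <<'E'
import sys
from h import *
n,x,y,lo,hi,rad=sys.argv[1],*map(float,sys.argv[2:7])
s=env.read_state();c=env.camera_params('wrist');p,d=env.snapshot('wrist');cv2.imwrite(f'pics/{n}.png',p[:,:,::-1])
W=world(d,c);q,r=top(W,d,(x,y),lo,hi,rad)
M=R.from_quat(s['tcp_rot']).as_matrix();print('t',s['clock'],'tcp',(s['position']*1000).round(1),'tooly deg',np.degrees(np.arctan2(M[1,1],M[0,1])).round(1),'zaxis',M[:,2].round(3))
print(len(q),'ztop',np.percentile(q[:,2],[50,95]).round(4),[np.round(k,1) for k in r])
D=M.T@(np.array([*r[0],s['position'][2]*1000])-s['position']*1000);print('tool shift dx,dy mm',D.round(1))
E
python3 t.py b1 .394 -.162 .026 .05 .07
```

```text
t 0.15 tcp [549.8   0.  249.8] tooly deg -0.0 zaxis [-0.001  0.    -1.   ]
336 ztop [0.0321 0.0334] [array([ 393.5, -166.1]), array([35.5, 84.2]), np.float64(85.5)]
tool shift dx,dy mm [-1.661e+02 -1.563e+02  1.000e-01]validation failed for argument at $[0]...
validation failed for argument at $[0]...
```

```bash
python3 -m creep '[{"rx":0,"ry":0,"rz":0,"dx":-27,"dy":-26,"dz":12,"gripper":0}]' 60; echo; python3 -m creep '[{"dx":-27,"dy":-26,"dz":12,"gripper":0}]'
```

```text
clock: 0.28
position: [0.5263, -0.025, 0.2394]
tcp_rot: [0.706, 0.708, 0.001, 0.001]
contact_force: [1.1, -0.7, 0.7]
opening: 0.997
grip_force: 0.0
validation failed for argument at $[0]...
```

```bash
python3 -m creep '[{"rx":0,"ry":0,"rz":0,"dx":-27,"dy":-26,"dz":12,"gripper":0},{"rx":0,"ry":0,"rz":0,"dx":-27,"dy":-26,"dz":12,"gripper":0},{"rx":0,"ry":0,"rz":0,"dx":-27,"dy":-26,"dz":12,"gripper":0},{"rx":0,"ry":0,"rz":0,"dx":-27,"dy":-26,"dz":12,"gripper":0},{"rx":0,"ry":0,"rz":0,"dx":-27,"dy":-26,"dz":12,"gripper":0},{"rx":0,"ry":0,"rz":7.1,"dx":0,"dy":0,"dz":0,"gripper":0},{"rx":0,"ry":0,"rz":7.1,"dx":0,"dy":0,"dz":0,"gripper":0},{"rx":0,"ry":0,"rz":7.1,"dx":0,"dy":0,"dz":0,"gripper":0},{"rx":0,"ry":0,"rz":7.1,"dx":0,"dy":0,"dz":0,"gripper":0},{"rx":0,"ry":0,"rz":7.1,"dx":0,"dy":0,"dz":0,"gripper":0},{"rx":0,"ry":0,"rz":7.1,"dx":0,"dy":0,"dz":0,"gripper":0}]' 60
python3 -m creep '[{"rx":0,"ry":0,"rz":7.1,"dx":0,"dy":0,"dz":0,"gripper":0},{"rx":0,"ry":0,"rz":7.1,"dx":0,"dy":0,"dz":0,"gripper":0},{"rx":0,"ry":0,"rz":7.1,"dx":0,"dy":0,"dz":0,"gripper":0},{"rx":0,"ry":0,"rz":7.1,"dx":0,"dy":0,"dz":0,"gripper":0},{"rx":0,"ry":0,"rz":7.1,"dx":0,"dy":0,"dz":0,"gripper":0},{"rx":0,"ry":0,"rz":0,"dx":0,"dy":0,"dz":0,"gripper":0},{"rx":0,"ry":0,"rz":0,"dx":0,"dy":0,"dz":0,"gripper":0}]'
python3 t.py b2 .394 -.162 .026 .05 .07
```

```text
clock: 1.2
position: [0.3939, -0.162, 0.1782]
tcp_rot: [0.917, 0.399, -0.0, -0.0]
contact_force: [-0.4, 0.2, -0.1]
opening: 1.003
grip_force: 0.0
clock: 1.78
position: [0.3939, -0.162, 0.1782]
tcp_rot: [0.994, 0.106, -0.0, -0.0]
contact_force: [0.2, 0.2, 0.1]
opening: 0.999
grip_force: 0.0
t 1.7833 tcp [ 393.9 -162.   178.2] tooly deg -77.9 zaxis [-0.  0. -1.]
6716 ztop [0.0324 0.0335] [array([ 393.8, -163.7]), array([75.2, 50.2]), np.float64(9.8)]
tool shift dx,dy mm [-0.5  1.6 -0. ]
```

View pics/b2.png

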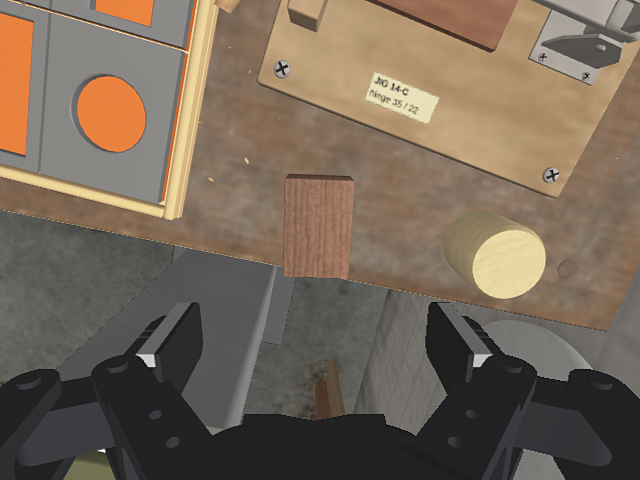

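The block is at (318,226), free between the fingers, with the tin to the right at (500,262). The measured top is 75×50 mm. Next: correct, descend, close.

```bash
python3 -m creep '[{"rx":0,"ry":0,"rz":2.3,"dx":0,"dy":1.6,"dz":37,"gripper":0},{"rx":0,"ry":0,"rz":0,"dx":0,"dy":0,"dz":37,"gripper":0},{"rx":0,"ry":0,"rz":0,"dx":0,"dy":0,"dz":37,"gripper":0},{"rx":0,"ry":0,"rz":0,"dx":0,"dy":0,"dz":25,"gripper":0},{"rx":0,"ry":0,"rz":0,"dx":0,"dy":0,"dz":12,"gripper":0},{"rx":0,"ry":0,"rz":0,"dx":0,"dy":0,"dz":0,"gripper":1},{"rx":0,"ry":0,"rz":0,"dx":0,"dy":0,"dz":0,"gripper":1},{"rx":0,"ry":0,"rz":0,"dx":0,"dy":0,"dz":0,"gripper":1},{"rx":0,"ry":0,"rz":0,"dx":0,"dy":0,"dz":0,"gripper":1},{"rx":0,"ry":0,"rz":0,"dx":0,"dy":0,"dz":0,"gripper":1},{"rx":0,"ry":0,"rz":0,"dx":0,"dy":0,"dz":0,"gripper":1},{"rx":0,"ry":0,"rz":0,"dx":0,"dy":0,"dz":0,"gripper":1}]' 50
```

```text
clock: 2.83
position: [0.395, -0.1639, 0.0316]
tcp_rot: [0.996, 0.084, 0.001, 0.001]
contact_force: [-1.6, 1.5, 8.2]
opening: 0.575
grip_force: 52.7
```

```bash
python3 -m creep '[{"rx":0,"ry":0,"rz":0,"dx":0,"dy":0,"dz":-20,"gripper":1},{"rx":0,"ry":0,"rz":0,"dx":0,"dy":0,"dz":-30,"gripper":1},{"rx":0,"ry":0,"rz":0,"dx":0,"dy":0,"dz":-30,"gripper":1},{"rx":0,"ry":0,"rz":6.4,"dx":0,"dy":0,"dz":0,"gripper":1},{"rx":0,"ry":0,"rz":6.4,"dx":0,"dy":0,"dz":0,"gripper":1},{"rx":0,"ry":0,"rz":0,"dx":5.7,"dy":-36,"dz":0,"gripper":1},{"rx":0,"ry":0,"rz":0,"dx":5.7,"dy":-36,"dz":0,"gripper":1},{"rx":0,"ry":0,"rz":0,"dx":5.7,"dy":-36,"dz":0,"gripper":1},{"rx":0,"ry":0,"rz":0,"dx":5.7,"dy":-36,"dz":0,"gripper":1},{"rx":0,"ry":0,"rz":0,"dx":5.7,"dy":-36,"dz":0,"gripper":1},{"rx":0,"ry":0,"rz":0,"dx":5.7,"dy":-36,"dz":0,"gripper":1},{"rx":0,"ry":0,"rz":0,"dx":5.7,"dy":-36,"dz":0,"gripper":1}]'
python3 -m creep '[{"rx":0,"ry":0,"rz":0,"dx":0,"dy":0,"dz":0,"gripper":1},{"rx":0,"ry":0,"rz":0,"dx":0,"dy":0,"dz":0,"gripper":1}]'
python3 t.py b3 .446 .0855 .09 .16 .06
```

```text
clock: 3.83
position: [0.4485, 0.0877, 0.1113]
tcp_rot: [1.0, -0.028, 0.001, -0.0]
contact_force: [-0.1, -0.5, -0.6]
opening: 0.576
grip_force: 52.3
clock: 4.0
position: [0.4484, 0.0872, 0.1109]
tcp_rot: [1.0, -0.026, 0.001, -0.0]
contact_force: [-0.2, -0.5, -0.9]
opening: 0.572
grip_force: 52.3
t 4.0 tcp [448.4  87.2 110.9] tooly deg -93.0 zaxis [ 0.001  0.    -1.   ]
50531 ztop [0.1124 0.1565] [array([447.5,  86. ]), array([117.8,  75.9]), np.float64(86.4)]
tool shift dx,dy mm [-0.8  1.3 -0. ]
```

View pics/b3.png

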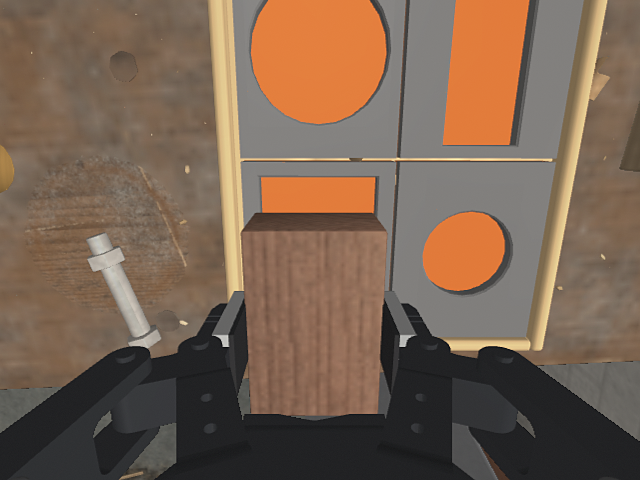

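The block is held straight at (315,320). Its pocket lies ahead of it and below, at (320,200). The bolt is at (120,290). Lower and release.

```bash
python3 -m creep '[{"rx":0,"ry":0,"rz":0,"dx":-0.5,"dy":1.5,"dz":20,"gripper":1},{"rx":0,"ry":0,"rz":0,"dx":0,"dy":0,"dz":20,"gripper":1},{"rx":0,"ry":0,"rz":0,"dx":0,"dy":0,"dz":14,"gripper":1},{"rx":0,"ry":0,"rz":0,"dx":0,"dy":0,"dz":9,"gripper":1},{"rx":0,"ry":0,"rz":0,"dx":0,"dy":0,"dz":0,"gripper":1},{"rx":0,"ry":0,"rz":0,"dx":0,"dy":0,"dz":0,"gripper":1}]'
python3 -m creep '[{"rx":0,"ry":0,"rz":0,"dx":0,"dy":0,"dz":0,"gripper":0},{"rx":0,"ry":0,"rz":0,"dx":0,"dy":0,"dz":0,"gripper":0},{"rx":0,"ry":0,"rz":0,"dx":0,"dy":0,"dz":0,"gripper":0},{"rx":0,"ry":0,"rz":0,"dx":0,"dy":0,"dz":0,"gripper":0},{"rx":0,"ry":0,"rz":0,"dx":0,"dy":0,"dz":-20,"gripper":0},{"rx":0,"ry":0,"rz":0,"dx":0,"dy":0,"dz":-40,"gripper":0},{"rx":0,"ry":0,"rz":0,"dx":0,"dy":0,"dz":-40,"gripper":0},{"rx":0,"ry":0,"rz":0,"dx":0,"dy":0,"dz":-40,"gripper":0},{"rx":0,"ry":0,"rz":0,"dx":0,"dy":0,"dz":0,"gripper":0}]'
python3 t.py b4 .446 .0855 .036 .06 .06;python3 t.py bo .426 .2144 .012 .03 .06
```

```text
clock: 4.55
position: [0.4478, 0.0836, 0.0476]
tcp_rot: [1.0, -0.028, 0.0, 0.0]
contact_force: [0.4, -0.3, -0.6]
opening: 0.57
grip_force: 52.4
clock: 5.3
position: [0.45, 0.0847, 0.1945]
tcp_rot: [1.0, -0.028, 0.005, -0.001]
contact_force: [-0.1, -0.4, 0.4]
opening: 1.002
grip_force: 0.0
t 5.3 tcp [450.   84.7 194.5] tooly deg -93.2 zaxis [ 0.011  0.001 -1.   ]
6598 ztop [0.0464 0.0475] [array([447. ,  84.5]), array([50. , 74.8]), np.float64(86.8)]
tool shift dx,dy mm [-3.   0.4 -0. ]
t 5.35 tcp [449.   84.5 191.1] tooly deg -93.2 zaxis [ 0.007  0.001 -1.   ]
1396 ztop [0.0155 0.0197] [array([425.4, 211.8]), array([78. , 19.9]), np.float64(13.9)]
tool shift dx,dy mm [-3.070e+01 -1.258e+02 -1.000e-01]
```

Block seated: top at 46.5 mm and 1 mm off centre. Bolt next.

```bash
python3 -m creep '[{"rx":0,"ry":0,"rz":0,"dx":-7.4,"dy":-31.5,"dz":10,"gripper":0},{"rx":0,"ry":0,"rz":0,"dx":-7.4,"dy":-31.5,"dz":10,"gripper":0},{"rx":0,"ry":0,"rz":0,"dx":-7.4,"dy":-31.5,"dz":10,"gripper":0},{"rx":0,"ry":0,"rz":0,"dx":-7.4,"dy":-31.5,"dz":10,"gripper":0},{"rx":0,"ry":0,"rz":-5.7,"dx":0,"dy":0,"dz":0,"gripper":0},{"rx":0,"ry":0,"rz":-5.7,"dx":0,"dy":0,"dz":0,"gripper":0},{"rx":0,"ry":0,"rz":-5.7,"dx":0,"dy":0,"dz":0,"gripper":0},{"rx":0,"ry":0,"rz":0,"dx":0,"dy":0,"dz":0,"gripper":0},{"rx":0,"ry":0,"rz":0,"dx":0,"dy":0,"dz":0,"gripper":0}]'
python3 t.py bo2 .426 .2125 .012 .03 .055
```

```text
clock: 6.15
position: [0.4247, 0.2116, 0.1464]
tcp_rot: [0.993, 0.119, -0.001, 0.0]
contact_force: [0.6, 0.2, 0.3]
opening: 0.999
grip_force: 0.0
t 6.15 tcp [424.7 211.6 146.4] tooly deg -76.3 zaxis [-0.002 -0.001 -1.   ]
2039 ztop [0.0154 0.0197] [array([425.3, 212.3]), array([77.9, 19.7]), np.float64(13.8)]
tool shift dx,dy mm [ 0.8 -0.5 -0. ]
```

View pics/bo2.png

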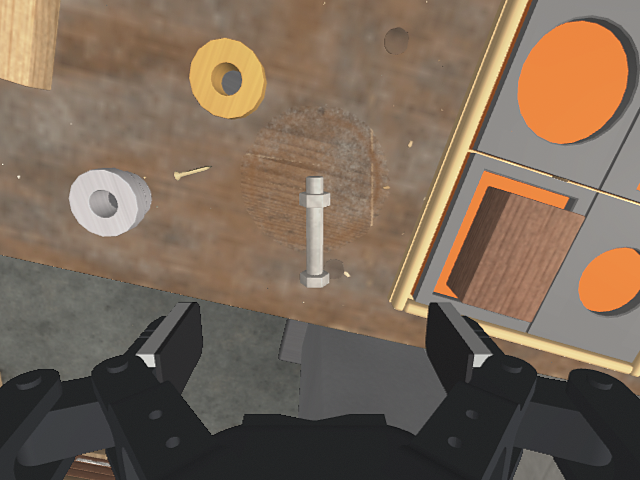

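The bolt is at (315,235), centred between the fingers, nut at (315,198) and head at (315,280). The brass bush is at (228,78), steel bush at (105,203), both clear of the fingers. The block sits in its pocket at (515,255).

```bash
python3 -m creep '[{"rx":0,"ry":0,"rz":0,"dx":-4,"dy":-0.5,"dz":38,"gripper":0},{"rx":0,"ry":0,"rz":0,"dx":0,"dy":0,"dz":38,"gripper":0},{"rx":0,"ry":0,"rz":0,"dx":0,"dy":0,"dz":30,"gripper":0},{"rx":0,"ry":0,"rz":0,"dx":0,"dy":0,"dz":15,"gripper":0},{"rx":0,"ry":0,"rz":0,"dx":0,"dy":0,"dz":0,"gripper":1},{"rx":0,"ry":0,"rz":0,"dx":0,"dy":0,"dz":0,"gripper":1},{"rx":0,"ry":0,"rz":0,"dx":0,"dy":0,"dz":0,"gripper":1},{"rx":0,"ry":0,"rz":0,"dx":0,"dy":0,"dz":0,"gripper":1},{"rx":0,"ry":0,"rz":0,"dx":0,"dy":0,"dz":0,"gripper":1},{"rx":0,"ry":0,"rz":0,"dx":0,"dy":0,"dz":0,"gripper":1},{"rx":0,"ry":0,"rz":0,"dx":0,"dy":0,"dz":0,"gripper":1},{"rx":0,"ry":0,"rz":0,"dx":0,"dy":0,"dz":0,"gripper":1}]' 50
python3 -m creep '[{"rx":0,"ry":0,"rz":0,"dx":0,"dy":0,"dz":0,"gripper":1},{"rx":0,"ry":0,"rz":0,"dx":0,"dy":0,"dz":0,"gripper":1},{"rx":0,"ry":0,"rz":0,"dx":0,"dy":0,"dz":0,"gripper":1},{"rx":0,"ry":0,"rz":0,"dx":0,"dy":0,"dz":0,"gripper":1}]'
```

```text
clock: 7.2
position: [0.4215, 0.2115, 0.0272]
tcp_rot: [0.993, 0.121, 0.001, -0.0]
contact_force: [-1.6, -1.8, 8.3]
opening: 0.11
grip_force: 49.6
clock: 7.53
position: [0.4216, 0.2115, 0.0272]
tcp_rot: [0.993, 0.121, 0.001, -0.0]
contact_force: [-1.7, -2.2, 8.3]
opening: 0.108
grip_force: 49.6
```

```bash
python3 -m creep '[{"rx":0,"ry":0,"rz":0,"dx":0,"dy":0,"dz":-20,"gripper":1},{"rx":0,"ry":0,"rz":0,"dx":0,"dy":0,"dz":-30,"gripper":1},{"rx":0,"ry":0,"rz":0,"dx":0,"dy":0,"dz":-30,"gripper":1},{"rx":0,"ry":0,"rz":5.6,"dx":0,"dy":0,"dz":-10,"gripper":1},{"rx":0,"ry":0,"rz":5.6,"dx":0,"dy":0,"dz":-10,"gripper":1},{"rx":0,"ry":0,"rz":5.6,"dx":0,"dy":0,"dz":0,"gripper":1},{"rx":0,"ry":0,"rz":0,"dx":0,"dy":0,"dz":0,"gripper":1}]'
python3 -m creep '[{"rx":0,"ry":0,"rz":0,"dx":19.6,"dy":30.5,"dz":0,"gripper":1},{"rx":0,"ry":0,"rz":0,"dx":19.6,"dy":30.5,"dz":0,"gripper":1},{"rx":0,"ry":0,"rz":0,"dx":19.6,"dy":30.5,"dz":0,"gripper":1},{"rx":0,"ry":0,"rz":0,"dx":19.6,"dy":30.5,"dz":0,"gripper":1},{"rx":0,"ry":0,"rz":0,"dx":19.6,"dy":30.5,"dz":0,"gripper":1},{"rx":0,"ry":0,"rz":0,"dx":19.6,"dy":30.5,"dz":0,"gripper":1},{"rx":0,"ry":0,"rz":0,"dx":19.6,"dy":30.5,"dz":0,"gripper":1},{"rx":0,"ry":0,"rz":0,"dx":0,"dy":0,"dz":0,"gripper":1},{"rx":0,"ry":0,"rz":0,"dx":0,"dy":0,"dz":0,"gripper":1}]'
python3 t.py bo3 .552 -.009 .09 .16 .06; python3 t.py bb .508 .287 .026 .045 .04
```

```text
clock: 8.12
position: [0.4213, 0.2114, 0.1271]
tcp_rot: [1.0, -0.028, 0.001, -0.0]
contact_force: [0.6, 1.0, -0.4]
opening: 0.117
grip_force: 49.2
clock: 8.87
position: [0.5474, -0.0102, 0.1256]
tcp_rot: [1.0, -0.025, -0.001, -0.0]
contact_force: [-0.9, 0.5, -0.8]
opening: 0.114
grip_force: 49.3
t 8.8667 tcp [547.4 -10.2 125.6] tooly deg -92.9 zaxis [-0.001  0.    -1.   ]
14796 ztop [0.1283 0.1589] [array([547.4,  -9.9]), array([71.2, 68.8]), np.float64(43.6)]
tool shift dx,dy mm [-0.  -0.3  0. ]
t 8.9167 tcp [547.   -9.  125.7] tooly deg -92.8 zaxis [-0.001  0.    -1.   ]Traceback (most recent call last):
  File "t.py", line 7, in <module>
    print(len(q),'ztop',np.percentile(q[:,2],[50,95]).round(4),[np.round(k,1) for k in r])
                        ~~~~~~~~~~~~~^^^^^^^^^^^^^^^^
    return _quantile_unchecked(
        a, q, axis, out, overwrite_input, method, keepdims, weights)
    return _ureduce(a,
                    func=_quantile_ureduce_func,
    ...<5 lines>...
                    overwrite_input=overwrite_input,
                    method=method)
    r = func(a, **kwargs)
    result = _quantile(arr,
                       quantiles=q,
    ...<2 lines>...
                       out=out,
                       weights=wgt)
    slices_having_nans = np.isnan(arr[-1, ...])
                                  ~~~^^^^^^^^^
IndexError: index -1 is out of bounds for axis 0 with size 0
```

View pics/bo3.png

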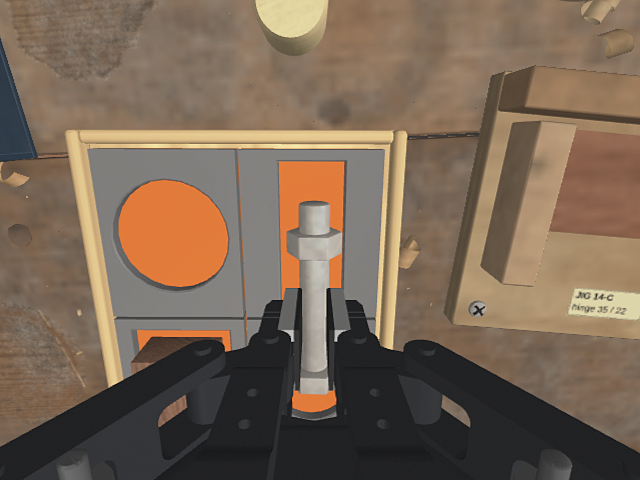

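The bolt is held straight over its slot, nut at (315,243) and head at (313,382), aligned with the slot. Lower it, and open only halfway because the jig is close on the right.

```bash
python3 -m creep '[{"rx":0,"ry":0,"rz":0,"dx":0.5,"dy":0,"dz":30,"gripper":1},{"rx":0,"ry":0,"rz":0,"dx":0,"dy":0,"dz":30,"gripper":1},{"rx":0,"ry":0,"rz":0,"dx":0,"dy":0,"dz":16,"gripper":1},{"rx":0,"ry":0,"rz":0,"dx":0,"dy":0,"dz":7,"gripper":1},{"rx":0,"ry":0,"rz":0,"dx":0,"dy":0,"dz":0,"gripper":1},{"rx":0,"ry":0,"rz":0,"dx":0,"dy":0,"dz":0,"gripper":1}]'
python3 -m creep '[{"rx":0,"ry":0,"rz":0,"dx":0,"dy":0,"dz":0,"gripper":0.5},{"rx":0,"ry":0,"rz":0,"dx":0,"dy":0,"dz":0,"gripper":0.5},{"rx":0,"ry":0,"rz":0,"dx":0,"dy":0,"dz":0,"gripper":0.5},{"rx":0,"ry":0,"rz":0,"dx":0,"dy":0,"dz":0,"gripper":0.5},{"rx":0,"ry":0,"rz":0,"dx":0,"dy":0,"dz":-20,"gripper":0.5},{"rx":0,"ry":0,"rz":0,"dx":0,"dy":0,"dz":-40,"gripper":0.5},{"rx":0,"ry":0,"rz":0,"dx":0,"dy":0,"dz":-40,"gripper":0.5},{"rx":0,"ry":0,"rz":0,"dx":0,"dy":0,"dz":-40,"gripper":0},{"rx":0,"ry":0,"rz":0,"dx":0,"dy":0,"dz":0,"gripper":0},{"rx":0,"ry":0,"rz":0,"dx":0,"dy":0,"dz":0,"gripper":0}]'
python3 t.py bo4 .552 -.009 .0265 .06 .055
```

```text
clock: 9.47
position: [0.5479, -0.008, 0.0438]
tcp_rot: [1.0, -0.024, 0.0, 0.0]
contact_force: [-0.6, 0.1, -0.8]
opening: 0.113
grip_force: 49.3
clock: 10.3
position: [0.5486, -0.0089, 0.1856]
tcp_rot: [1.0, -0.025, 0.002, 0.0]
contact_force: [-0.4, -0.2, -1.2]
opening: 0.902
grip_force: 0.0
t 10.3 tcp [548.6  -8.9 185.6] tooly deg -92.9 zaxis [ 0.005 -0.    -1.   ]
1647 ztop [0.0295 0.0337] [array([551.8,  -8.4]), array([19. , 77.6]), np.float64(86.6)]
tool shift dx,dy mm [ 3.2 -0.7  0. ]
```

Bolt seated: head top at 33.7 mm, under 1 mm off centre. Check the toolbox clearance before going to the brass bush.

```bash
python3 - <<'E'
from h import *
d=np.load('pics/scene0.npy');W=world(d,env.camera_params('scene'))
m=(d>0)&(W[...,2]>.06)&(W[...,2]<.4)&(W[...,0]>.4)&(W[...,0]<.75)&(W[...,1]>.1)&(W[...,1]<.5)
q=W[m]
for y in np.arange(.1,.5,.05):
    k=q[abs(q[:,1]-y-.025)<.025]
    if len(k): print(round(y,2),k[:,0].min().round(3),k[:,2].max().round(3))
E
python3 -m creep '[{"rx":0,"ry":0,"rz":0,"dx":-6.9,"dy":-36.6,"dz":0,"gripper":0},{"rx":0,"ry":0,"rz":0,"dx":-6.9,"dy":-36.6,"dz":0,"gripper":0},{"rx":0,"ry":0,"rz":0,"dx":-6.9,"dy":-36.6,"dz":0,"gripper":0},{"rx":0,"ry":0,"rz":0,"dx":-6.9,"dy":-36.6,"dz":0,"gripper":0}]'
```

```text
0.1 0.739 0.079
0.15 0.607 0.129
0.2 0.602 0.13
0.25 0.594 0.131
0.3 0.592 0.13
0.35 0.592 0.108
0.4 0.588 0.107
0.45 0.588 0.095
clock: 10.68
position: [0.5266, 0.14, 0.1816]
tcp_rot: [1.0, -0.026, -0.001, 0.0]
contact_force: [0.1, 1.0, 1.0]
opening: 1.0
grip_force: 0.0
```

```bash
python3 -m creep '[{"rx":0,"ry":0,"rz":-7.15,"dx":0,"dy":0,"dz":0,"gripper":0},{"rx":0,"ry":0,"rz":-7.15,"dx":0,"dy":0,"dz":0,"gripper":0},{"rx":0,"ry":0,"rz":-7.15,"dx":0,"dy":0,"dz":0,"gripper":0},{"rx":0,"ry":0,"rz":-7.15,"dx":0,"dy":0,"dz":0,"gripper":0},{"rx":0,"ry":0,"rz":-7.15,"dx":0,"dy":0,"dz":0,"gripper":0},{"rx":0,"ry":0,"rz":-7.15,"dx":0,"dy":0,"dz":0,"gripper":0},{"rx":0,"ry":0,"rz":-7.15,"dx":0,"dy":0,"dz":0,"gripper":0},{"rx":0,"ry":0,"rz":-7.15,"dx":0,"dy":0,"dz":0,"gripper":0},{"rx":0,"ry":0,"rz":-7.15,"dx":0,"dy":0,"dz":0,"gripper":0},{"rx":0,"ry":0,"rz":-7.15,"dx":0,"dy":0,"dz":0,"gripper":0},{"rx":0,"ry":0,"rz":-7.15,"dx":0,"dy":0,"dz":0,"gripper":0},{"rx":0,"ry":0,"rz":-7.15,"dx":0,"dy":0,"dz":0,"gripper":0}]'
python3 -m creep '[{"rx":0,"ry":0,"rz":-7.15,"dx":0,"dy":0,"dz":0,"gripper":0},{"rx":0,"ry":0,"rz":0,"dx":36,"dy":-4,"dz":0,"gripper":0},{"rx":0,"ry":0,"rz":0,"dx":36,"dy":-4,"dz":0,"gripper":0},{"rx":0,"ry":0,"rz":0,"dx":36,"dy":-4,"dz":0,"gripper":0},{"rx":0,"ry":0,"rz":0,"dx":36,"dy":-4,"dz":0,"gripper":0},{"rx":0,"ry":0,"rz":0,"dx":0,"dy":0,"dz":0,"gripper":0},{"rx":0,"ry":0,"rz":0,"dx":0,"dy":0,"dz":0,"gripper":0}]'
python3 t.py br .508 .287 .026 .045 .04
```

```text
clock: 11.68
position: [0.5271, 0.1386, 0.1814]
tcp_rot: [0.747, 0.664, -0.001, -0.001]
contact_force: [0.0, -0.2, -0.7]
opening: 1.003
grip_force: 0.0
clock: 12.27
position: [0.5106, 0.2839, 0.1813]
tcp_rot: [0.706, 0.708, -0.001, -0.0]
contact_force: [0.5, -0.4, 0.0]
opening: 0.999
grip_force: 0.0
t 12.2667 tcp [510.6 283.9 181.3] tooly deg 0.2 zaxis [-0.003 -0.001 -1.   ]
2275 ztop [0.0323 0.0334] [array([507.5, 285.6]), array([42.4, 43.2]), np.float64(1.4)]
tool shift dx,dy mm [ 1.7 -3.1  0. ]
```

View pics/br.png

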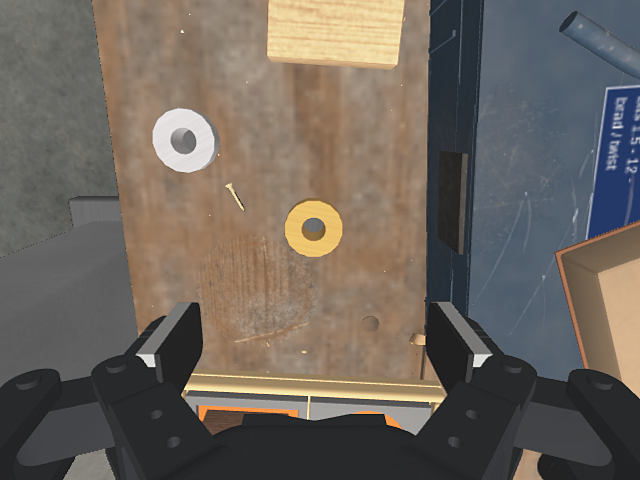

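The brass bush is at (314,229), between the fingers. The steel bush is at (184,140), the offcut at (336,30) and the toolbox edge at column 430. I descend with the fingers partly closed to keep clear of the toolbox.

```bash
python3 -m creep '[{"rx":0,"ry":0,"rz":0,"dx":1.7,"dy":-3,"dz":0,"gripper":0.25},{"rx":0,"ry":0,"rz":0,"dx":0,"dy":0,"dz":37,"gripper":0.25},{"rx":0,"ry":0,"rz":0,"dx":0,"dy":0,"dz":37,"gripper":0.25},{"rx":0,"ry":0,"rz":0,"dx":0,"dy":0,"dz":0,"gripper":0.25}]'
python3 -m creep '[{"rx":0,"ry":0,"rz":0,"dx":0,"dy":0,"dz":37,"gripper":0.25},{"rx":0,"ry":0,"rz":0,"dx":0,"dy":0,"dz":26,"gripper":0.25},{"rx":0,"ry":0,"rz":0,"dx":0,"dy":0,"dz":14,"gripper":0.25},{"rx":0,"ry":0,"rz":0,"dx":0,"dy":0,"dz":0,"gripper":0.25},{"rx":0,"ry":0,"rz":0,"dx":0,"dy":0,"dz":0,"gripper":1},{"rx":0,"ry":0,"rz":0,"dx":0,"dy":0,"dz":0,"gripper":1},{"rx":0,"ry":0,"rz":0,"dx":0,"dy":0,"dz":0,"gripper":1},{"rx":0,"ry":0,"rz":0,"dx":0,"dy":0,"dz":0,"gripper":1},{"rx":0,"ry":0,"rz":0,"dx":0,"dy":0,"dz":0,"gripper":1},{"rx":0,"ry":0,"rz":0,"dx":0,"dy":0,"dz":0,"gripper":1},{"rx":0,"ry":0,"rz":0,"dx":0,"dy":0,"dz":0,"gripper":1}]' 60
```

```text
clock: 12.65
position: [0.5059, 0.282, 0.1028]
tcp_rot: [0.707, 0.707, -0.005, -0.002]
contact_force: [-1.2, -0.6, -1.3]
opening: 0.749
grip_force: 0.0
clock: 13.57
position: [0.5098, 0.2847, 0.0348]
tcp_rot: [0.707, 0.707, 0.002, 0.001]
contact_force: [-0.4, -1.7, 8.1]
opening: 0.49
grip_force: 61.7
```

```bash
python3 -m creep '[{"rx":0,"ry":0,"rz":0,"dx":0,"dy":0,"dz":-20,"gripper":1},{"rx":0,"ry":0,"rz":0,"dx":0,"dy":0,"dz":-35,"gripper":1},{"rx":0,"ry":0,"rz":0,"dx":0,"dy":0,"dz":-35,"gripper":1},{"rx":0,"ry":0,"rz":0,"dx":-36.1,"dy":-8.5,"dz":0,"gripper":1},{"rx":0,"ry":0,"rz":0,"dx":-36.1,"dy":-8.5,"dz":0,"gripper":1},{"rx":0,"ry":0,"rz":0,"dx":-36.1,"dy":-8.5,"dz":0,"gripper":1},{"rx":0,"ry":0,"rz":0,"dx":-36.1,"dy":-8.5,"dz":0,"gripper":1},{"rx":0,"ry":0,"rz":0,"dx":-36.1,"dy":-8.5,"dz":0,"gripper":1},{"rx":0,"ry":0,"rz":0,"dx":-36.1,"dy":-8.5,"dz":0,"gripper":1},{"rx":0,"ry":0,"rz":0,"dx":-36.1,"dy":-8.5,"dz":0,"gripper":1},{"rx":0,"ry":0,"rz":0,"dx":-36.1,"dy":-8.5,"dz":0,"gripper":1},{"rx":0,"ry":0,"rz":0,"dx":0,"dy":0,"dz":0,"gripper":1}]'
python3 -m creep '[{"rx":0,"ry":0,"rz":0,"dx":0,"dy":0,"dz":0,"gripper":1},{"rx":0,"ry":0,"rz":0,"dx":0,"dy":0,"dz":0,"gripper":1}]'
python3 t.py br2 .441 -.003 .09 .16 .06
```

```text
clock: 14.57
position: [0.4399, -0.0089, 0.1234]
tcp_rot: [0.708, 0.706, 0.0, 0.001]
contact_force: [-0.3, 1.6, -1.2]
opening: 0.488
grip_force: 61.5
clock: 14.73
position: [0.4412, -0.0043, 0.1231]
tcp_rot: [0.707, 0.707, 0.001, 0.001]
contact_force: [-0.2, -0.0, -1.6]
opening: 0.49
grip_force: 61.5
t 14.7333 tcp [441.2  -4.3 123.1] tooly deg 0.0 zaxis [ 0.001 -0.    -1.   ]
21614 ztop [0.1214 0.1592] [array([439.5,  -3.1]), array([108.6,  43.9]), np.float64(2.2)]
tool shift dx,dy mm [ 1.2 -1.7 -0. ]
```

View pics/br2.png

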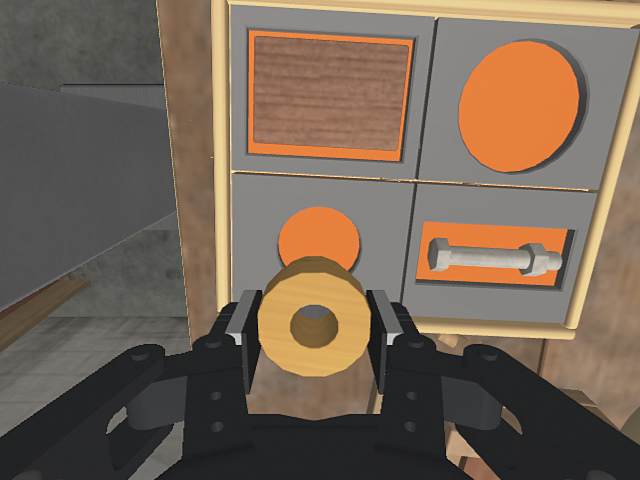

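The bush is held upright at (314,320), with its pocket below at (318,240). The block (330,95) and the bolt (500,257) are both seated.

```bash
python3 -m creep '[{"rx":0,"ry":0,"rz":0,"dx":0.3,"dy":0,"dz":30,"gripper":1},{"rx":0,"ry":0,"rz":0,"dx":0,"dy":0,"dz":25,"gripper":1},{"rx":0,"ry":0,"rz":0,"dx":0,"dy":0,"dz":12,"gripper":1},{"rx":0,"ry":0,"rz":0,"dx":0,"dy":0,"dz":6,"gripper":1},{"rx":0,"ry":0,"rz":0,"dx":0,"dy":0,"dz":0,"gripper":1},{"rx":0,"ry":0,"rz":0,"dx":0,"dy":0,"dz":0,"gripper":1}]'
python3 -m creep '[{"rx":0,"ry":0,"rz":0,"dx":0,"dy":0,"dz":0,"gripper":0.25},{"rx":0,"ry":0,"rz":0,"dx":0,"dy":0,"dz":0,"gripper":0.25},{"rx":0,"ry":0,"rz":0,"dx":0,"dy":0,"dz":0,"gripper":0.25},{"rx":0,"ry":0,"rz":0,"dx":0,"dy":0,"dz":0,"gripper":0.25},{"rx":0,"ry":0,"rz":0,"dx":0,"dy":0,"dz":-20,"gripper":0.25},{"rx":0,"ry":0,"rz":0,"dx":0,"dy":0,"dz":-40,"gripper":0.25},{"rx":0,"ry":0,"rz":0,"dx":0,"dy":0,"dz":-40,"gripper":0},{"rx":0,"ry":0,"rz":0,"dx":0,"dy":0,"dz":-40,"gripper":0},{"rx":0,"ry":0,"rz":0,"dx":0,"dy":0,"dz":0,"gripper":0},{"rx":0,"ry":0,"rz":0,"dx":0,"dy":0,"dz":0,"gripper":0}]'
python3 t.py br3 .441 -.003 .034 .07 .04
```

```text
clock: 15.28
position: [0.4413, -0.0032, 0.0497]
tcp_rot: [0.706, 0.708, 0.0, 0.0]
contact_force: [-0.0, -0.0, -0.3]
opening: 0.486
grip_force: 61.6
clock: 16.12
position: [0.4416, -0.0042, 0.1914]
tcp_rot: [0.707, 0.707, 0.001, 0.002]
contact_force: [-0.5, 0.8, -0.7]
opening: 1.001
grip_force: 0.0
t 16.1167 tcp [441.6  -4.2 191.4] tooly deg 0.0 zaxis [ 0.005 -0.    -1.   ]
2459 ztop [0.0462 0.0474] [array([439.1,  -1.9]), array([42.8, 42.9]), np.float64(1.2)]
tool shift dx,dy mm [ 2.2 -2.4 -0. ]
```

```bash
python3 -m creep '[{"rx":0,"ry":0,"rz":0,"dx":-36,"dy":-4.9,"dz":0,"gripper":0},{"rx":0,"ry":0,"rz":0,"dx":-36,"dy":-4.9,"dz":0,"gripper":0},{"rx":0,"ry":0,"rz":0,"dx":-36,"dy":-4.9,"dz":0,"gripper":0},{"rx":0,"ry":0,"rz":0,"dx":-36,"dy":-4.9,"dz":0,"gripper":0},{"rx":0,"ry":0,"rz":0,"dx":-36,"dy":-4.9,"dz":0,"gripper":0},{"rx":0,"ry":0,"rz":0,"dx":-36,"dy":-4.9,"dz":0,"gripper":0},{"rx":0,"ry":0,"rz":0,"dx":-36,"dy":-4.9,"dz":0,"gripper":0},{"rx":0,"ry":0,"rz":0,"dx":-36,"dy":-4.9,"dz":0,"gripper":0},{"rx":0,"ry":0,"rz":0,"dx":0,"dy":0,"dz":0,"gripper":0},{"rx":0,"ry":0,"rz":0,"dx":0,"dy":0,"dz":0,"gripper":0}]'
python3 t.py ti .403 -.293 .048 .07 .05
```

```text
clock: 17.0
position: [0.4009, -0.293, 0.1875]
tcp_rot: [0.708, 0.706, -0.0, -0.002]
contact_force: [-0.5, 0.1, -0.4]
opening: 1.002
grip_force: 0.0
t 17.0 tcp [ 400.9 -293.   187.5] tooly deg -0.1 zaxis [-0.002  0.002 -1.   ]
4599 ztop [0.0552 0.0564] [array([ 403.1, -296.5]), array([55.4, 55.6]), np.float64(37.0)]
tool shift dx,dy mm [-3.5  2.1 -0. ]
```

View pics/ti.png

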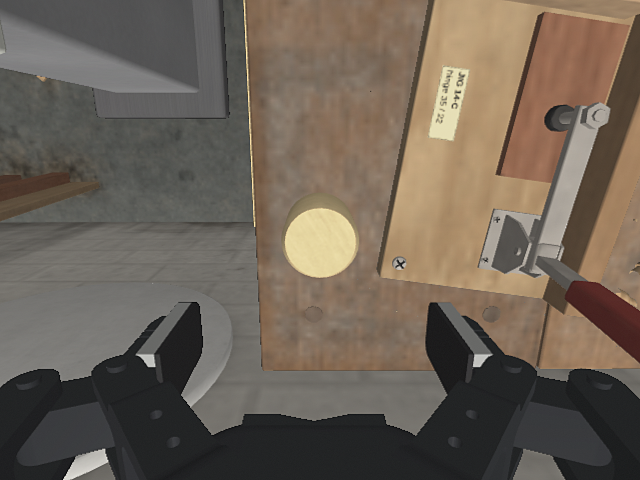

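The large tin is at (321,242), between the fingers; measured 55.5 mm wide and 55 mm high. The jig base edge is at column 385, about 50 mm away, so I descend partly closed and stay fairly high on the tin.

```bash
python3 -m creep '[{"rx":0,"ry":0,"rz":0,"dx":-3.5,"dy":2,"dz":0,"gripper":0.2},{"rx":0,"ry":0,"rz":0,"dx":0,"dy":0,"dz":37,"gripper":0.2},{"rx":0,"ry":0,"rz":0,"dx":0,"dy":0,"dz":37,"gripper":0.2},{"rx":0,"ry":0,"rz":0,"dx":0,"dy":0,"dz":0,"gripper":0.2},{"rx":0,"ry":0,"rz":0,"dx":0,"dy":0,"dz":0,"gripper":0.2}]'
python3 t.py ti2 .403 -.297 .048 .062 .04
python3 - <<'E'
from h import *
d=np.load('pics/scene0.npy');W=world(d,env.camera_params('scene'))
m=(d>0)&(W[...,2]>.008)&(W[...,2]<.05)&(abs(W[...,1]+.28)<.05)&(W[...,0]>.435)&(W[...,0]<.53)
q=W[m];print(len(q),q[:,0].min(),np.percentile(q[:,2],[10,50,90]) if len(q) else '')
E
```

```text
clock: 17.47
position: [0.4038, -0.2945, 0.1147]
tcp_rot: [0.706, 0.708, -0.0, -0.002]
contact_force: [-0.2, 0.4, 0.8]
opening: 0.806
grip_force: 0.0
t 17.4667 tcp [ 403.8 -294.5  114.7] tooly deg 0.1 zaxis [-0.003  0.002 -1.   ]
8201 ztop [0.0552 0.0563] [array([ 403. , -296.2]), array([55.5, 55. ]), np.float64(1.9)]
tool shift dx,dy mm [-1.6 -0.8 -0. ]
490 0.4536733806645203 [0.0155715  0.01784886 0.01928169]
```

```bash
python3 -m creep '[{"rx":0,"ry":0,"rz":0,"dx":-1.5,"dy":-0.8,"dz":35,"gripper":0.2},{"rx":0,"ry":0,"rz":0,"dx":0,"dy":0,"dz":25,"gripper":0.2},{"rx":0,"ry":0,"rz":0,"dx":0,"dy":0,"dz":12,"gripper":0.2},{"rx":0,"ry":0,"rz":0,"dx":0,"dy":0,"dz":0,"gripper":1},{"rx":0,"ry":0,"rz":0,"dx":0,"dy":0,"dz":0,"gripper":1},{"rx":0,"ry":0,"rz":0,"dx":0,"dy":0,"dz":0,"gripper":1},{"rx":0,"ry":0,"rz":0,"dx":0,"dy":0,"dz":0,"gripper":1},{"rx":0,"ry":0,"rz":0,"dx":0,"dy":0,"dz":0,"gripper":1},{"rx":0,"ry":0,"rz":0,"dx":0,"dy":0,"dz":0,"gripper":1},{"rx":0,"ry":0,"rz":0,"dx":0,"dy":0,"dz":0,"gripper":1}]' 60
```

```text
clock: 18.35
position: [0.4034, -0.2974, 0.044]
tcp_rot: [0.707, 0.707, 0.0, 0.001]
contact_force: [-0.1, 0.7, 6.2]
opening: 0.637
grip_force: 63.9
```

```bash
python3 -m creep '[{"rx":0,"ry":0,"rz":0,"dx":0,"dy":0,"dz":-20,"gripper":1},{"rx":0,"ry":0,"rz":0,"dx":0,"dy":0,"dz":-35,"gripper":1},{"rx":0,"ry":0,"rz":0,"dx":0,"dy":0,"dz":-35,"gripper":1},{"rx":0,"ry":0,"rz":0,"dx":0,"dy":0,"dz":-25,"gripper":1},{"rx":0,"ry":0,"rz":0,"dx":0,"dy":0,"dz":0,"gripper":1}]'
python3 -m creep '[{"rx":0,"ry":0,"rz":0,"dx":37.6,"dy":0,"dz":0,"gripper":1},{"rx":0,"ry":0,"rz":0,"dx":37.6,"dy":0,"dz":0,"gripper":1},{"rx":0,"ry":0,"rz":0,"dx":37.6,"dy":0,"dz":0,"gripper":1},{"rx":0,"ry":0,"rz":0,"dx":37.6,"dy":0,"dz":0,"gripper":1},{"rx":0,"ry":0,"rz":0,"dx":37.6,"dy":0,"dz":0,"gripper":1},{"rx":0,"ry":0,"rz":0,"dx":37.6,"dy":0,"dz":0,"gripper":1},{"rx":0,"ry":0,"rz":0,"dx":37.6,"dy":0,"dz":0,"gripper":1},{"rx":0,"ry":0,"rz":0,"dx":37.6,"dy":0,"dz":0,"gripper":1},{"rx":0,"ry":0,"rz":0,"dx":37.6,"dy":0,"dz":0,"gripper":1},{"rx":0,"ry":0,"rz":0,"dx":37.6,"dy":0,"dz":0,"gripper":1}]'
python3 -m creep '[{"rx":0,"ry":0,"rz":0,"dx":0,"dy":38.4,"dz":0,"gripper":1},{"rx":0,"ry":0,"rz":0,"dx":0,"dy":38.4,"dz":0,"gripper":1},{"rx":0,"ry":0,"rz":0,"dx":0,"dy":38.4,"dz":0,"gripper":1},{"rx":0,"ry":0,"rz":0,"dx":0,"dy":38.4,"dz":0,"gripper":1},{"rx":0,"ry":0,"rz":0,"dx":0,"dy":0,"dz":0,"gripper":1},{"rx":0,"ry":0,"rz":0,"dx":0,"dy":0,"dz":0,"gripper":1},{"rx":0,"ry":0,"rz":0,"dx":0,"dy":0,"dz":0,"gripper":1}]'
```

```text
clock: 18.77
position: [0.4045, -0.2984, 0.1635]
tcp_rot: [0.707, 0.707, 0.0, 0.004]
contact_force: [0.2, -0.3, -1.2]
opening: 0.639
grip_force: 64.0
clock: 19.6
position: [0.4021, 0.0806, 0.158]
tcp_rot: [0.707, 0.707, -0.0, -0.0]
contact_force: [1.2, -0.7, -1.6]
opening: 0.641
grip_force: 64.0
clock: 20.18
position: [0.5556, 0.0789, 0.1573]
tcp_rot: [0.707, 0.707, -0.001, -0.001]
contact_force: [-0.8, 0.0, -1.0]
opening: 0.634
grip_force: 64.5
```

```bash
python3 -m creep '[{"rx":0,"ry":0,"rz":0,"dx":0,"dy":1,"dz":35,"gripper":1},{"rx":0,"ry":0,"rz":0,"dx":0,"dy":0,"dz":35,"gripper":1},{"rx":0,"ry":0,"rz":0,"dx":0,"dy":0,"dz":18,"gripper":1},{"rx":0,"ry":0,"rz":0,"dx":0,"dy":0,"dz":10,"gripper":1},{"rx":0,"ry":0,"rz":0,"dx":0,"dy":0,"dz":0,"gripper":1},{"rx":0,"ry":0,"rz":0,"dx":0,"dy":0,"dz":0,"gripper":1}]'
python3 -m creep '[{"rx":0,"ry":0,"rz":0,"dx":0,"dy":0,"dz":0,"gripper":0.15},{"rx":0,"ry":0,"rz":0,"dx":0,"dy":0,"dz":0,"gripper":0.15},{"rx":0,"ry":0,"rz":0,"dx":0,"dy":0,"dz":0,"gripper":0.15},{"rx":0,"ry":0,"rz":0,"dx":0,"dy":0,"dz":0,"gripper":0.15},{"rx":0,"ry":0,"rz":0,"dx":0,"dy":0,"dz":-20,"gripper":0.15},{"rx":0,"ry":0,"rz":0,"dx":0,"dy":0,"dz":-40,"gripper":0.15},{"rx":0,"ry":0,"rz":0,"dx":0,"dy":0,"dz":-40,"gripper":0},{"rx":0,"ry":0,"rz":0,"dx":0,"dy":0,"dz":-40,"gripper":0},{"rx":0,"ry":0,"rz":0,"dx":-35,"dy":-10,"dz":-20,"gripper":0},{"rx":0,"ry":0,"rz":0,"dx":-35,"dy":-10,"dz":0,"gripper":0},{"rx":0,"ry":0,"rz":0,"dx":0,"dy":0,"dz":0,"gripper":0},{"rx":0,"ry":0,"rz":0,"dx":0,"dy":0,"dz":0,"gripper":0}]'
python3 t.py f1 .557 .0797 .06 .09 .05; python3 t.py f2 .446 .0855 .036 .06 .05;python3 t.py f3 .441 -.003 .034 .07 .04;python3 t.py f4 .552 -.009 .0265 .06 .055
```

```text
clock: 20.68
position: [0.5573, 0.079, 0.0612]
tcp_rot: [0.707, 0.707, 0.0, 0.0]
contact_force: [0.3, -0.4, -0.9]
opening: 0.64
grip_force: 67.3
clock: 21.68
position: [0.5372, 0.0077, 0.221]
tcp_rot: [0.708, 0.707, 0.0, 0.0]
contact_force: [0.2, 1.2, -1.1]
opening: 0.997
grip_force: 0.0
t 21.6833 tcp [537.2   7.7 221. ] tooly deg -0.1 zaxis [ 0.001 -0.    -1.   ]
5010 ztop [0.0692 0.0705] [array([555.5,  79.1]), array([55.2, 55.6]), np.float64(1.9)]
tool shift dx,dy mm [71.4 18.2  0. ]
t 21.7333 tcp [537.4   8.7 220.5] tooly deg -0.0 zaxis [ 0.  0. -1.]
6946 ztop [0.0464 0.0476] [array([446.6,  84.2]), array([50.1, 75.5]), np.float64(86.7)]
tool shift dx,dy mm [ 75.5 -90.7  -0. ]
t 21.7833 tcp [537.4   9.3 220.2] tooly deg 0.0 zaxis [-0.  0. -1.]
2151 ztop [0.0462 0.0474] [array([439.6,  -2.1]), array([43.2, 43.3]), np.float64(64.9)]
tool shift dx,dy mm [-11.4 -97.8   0. ]
t 21.8333 tcp [537.5   9.6 220. ] tooly deg 0.1 zaxis [-0.  0. -1.]
1222 ztop [0.0295 0.0338] [array([551.5,  -7.9]), array([19. , 77.8]), np.float64(87.3)]
tool shift dx,dy mm [-17.5  14.1  -0. ]
```

View pics/f1.png

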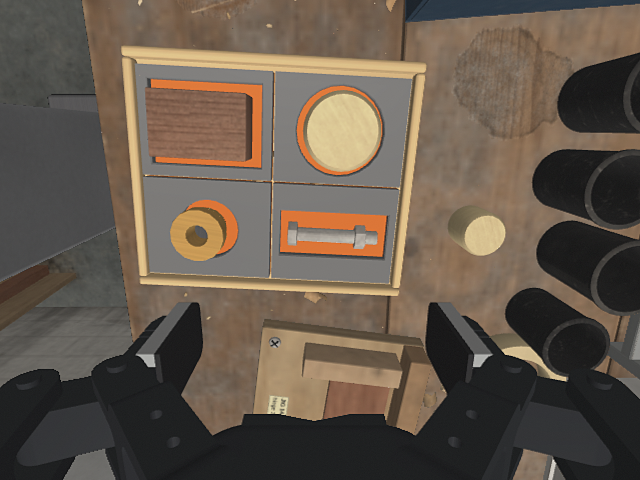

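All four items sit in their pockets: block (200,125), tin (343,132), bush (197,235) and bolt (333,235). Their heights match seating on the floor and all are within 2 mm of centre.

```bash
python3 -c "from cell import env; print(env.hand_in())"
```

```text
the job is handed in; nothing more can be done
None
```

The block, tin, brass bush and bolt are each in their own pocket, measured on the floor and within about 2 mm of centre; the pale offcut and steel bush were not touched, and the job was handed in at about 22 s (no verdict was returned).

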